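Lock out and open the isolation box

ROBOT

A 6-joint arm with a two-finger parallel gripper is mounted at the origin on a cart in front of the work surface, level with it; the furniture and walls round the work are solid. World frame = base frame: x ahead of the robot, y to its left, z up, the work surface at z = 0. Lengths are in m, angles in rad, forces in N, time in s.
With the tool pointing down it reaches from about 0.375 to 0.975 m from the base axis. Payload 3.8 kg.
Tool frame: the origin (TCP) lies where the fingers leave the gripper's body, on its centre line; the fingertips stand 73 mm ahead of it and the grasp point (between the pads) lies 54 mm ahead of it; z points along the fingers, y is the line along which they close (so a half turn about z gives the same grasp; the last joint's range is limited). The gripper opens to 85 mm and grips with 20 to 120 N. Pads are 22 mm wide; open, the fingers measure 114 mm over their backs; the gripper's body (76 mm by 85 mm) begins 54 mm behind the grasp point. The pads swing forward as they close: fully open they stand 13 mm farther back than shut.
Start: joints at [-1.303, 0.264, 1.604, -0, 1.274, -0.037], TCP at [0.203, -0.644, 0.304] pointing down, gripper open.
Joint ranges: [-2.63, 2.63], [-0.94, 2.18], [0.31, 2.57], [-1.31, 4.45], [0, 2.66], [-2.55, 2.55]. Speed limits (rad/s): [2.57, 2.57, 3.14, 3.14, 3.14, 3.14].

INTERFACE

Orientations are given as a rotation vector (axis times angle).
In Python, from workcell import read_state, viewer, bot gives the robot as it stands.
- The arm moves only by the tool jog_arm, never from a script. Its argument "increments" is a list that holds one entry, the list of rows, each a list of 7 numbers: the shift along the tool's x, y, z in units of 30 mm (1.0 is 30 mm), then the turn, a rotation vector about the tool's x, y, z in units of 6 degrees (1.0 is 6 degrees), then the opening, from -1 (shut) to 1 (fully open). A call has exactly 5 rows; each row shifts and turns the commanded pose from where the row before left it, along the tool's axes as they then stand; what a row does not reach is not made up. A row lasts 1/12 s, in which the tool goes at most 41.7 mm and 7.16 degrees, less where a joint would pass 70% of its speed; a pose out of reach is approached as far as the arm can. A call is refused whole if a number of a shift passes 1 or a number of a turn 1, either way. A call with a gripper value outside its range is refused whole. The fingers move at their own pace and stop on an object; "force" is the grip in N (left out, the last holds). Time passes only in rows, so rows that do not move let the fingers close, or fill a call up. It gives the time, the measured TCP pose, the force, the opening and the grip force at its end, in the units of the state.
- read_state(): the state, without advancing time (a new reading comes with each control period).
- viewer.read_camera(name): name is "scene" or "top" or "wrist"; returns (picture, depth): 384x512x3 uint8, blue, green, red; 384x512 float32, m along the optical axis (not along the pixel's ray), 0 where there is no reading.
- viewer.camera_params(name): a dict with "fx", "fy", "cx", "cy" (pixels), "R" (3x3) and "t" (3): a world point X has camera coordinates R X + t; the wrist camera has in their place "hand_eye" (4x4, takes a point from camera to tool coordinates, whose origin is the TCP and whose axes are the flange's). Camera axes: x right, y down, z forward; pixel columns grow to the right and rows downward; lengths in m; the calibration is good to about 2 mm. The wrist camera is an equidistant fisheye: a pixel r from the principal point sees the ray r / f radians off the axis. A picture is of the moment at which its call begins: read the wrist's pose just before it. camera_params takes no time and is no camera call.
- bot.finish_job(): hands the job in; it is judged then, once.
The state is a dict: "time": time; "q": joint angles; "joint_vel": joint speeds; "joint_torque": joint torques, N m; "tool_pos": TCP position; "tcp_rot": TCP orientation; "wrist_force": force on the tool from outside, world axes, zero at the start; "torque": the same for the moment, N m; "width": opening from 0.0 (shut) to 1.0 (fully open); "grip_force": force on a finger pad.
Only numpy, scipy, OpenCV 4.12 (cv2) and the standard library are available. Lean on these libraries where they do the work, as an engineer would, in place of code of your own. Each camera call takes 0.05 s, during which the arm holds its last target. There are 200 camera calls.

TASK

I have to work inside the grey isolation box. Stand the small bottle that is in front of it somewhere else on the bench, upright and clear of the door's swing; swing the isolator handle on the box's roof round to off and leave it with the padlock hole in its tip right over the hole in the hasp plate (it can be pushed a little too far), and only then pull the door open by its handle until it stands about square to the box's front. Do not knock anything over and leave everything else on the bench where it is.

Things in the scene. Friction and masses are not known exactly. Their poses are not given: they have to be found in the camera images.
- isolation_box: fixed grey sheet-steel box with a windowed front door, 100 deep (x) x 200 wide (y) x 190 mm high. Origin on the bench, 55 mm behind the shell's front edge; x points out of its back, y to its left seen from the robot, z up. The roof is 190 mm up. A 30 mm wide upright steel tongue stands 15 mm above the middle of the door's top edge.
- door_hinge (a point): on the door's vertical hinge line at bench height, left front edge of the box; box axes. The door's free edge sweeps a circle of 195 mm radius about it, the handle stays within that circle.
- box_door (a joint): door angle, rad: 0 shut, 1.57 square to the box's front, 1.9 stop. Hinged at the left (+y); the right edge swings toward the robot and to the left, clockwise seen from above. Friction 0.15 N m; it stays where left. While the isolator is below about 1.3 rad, a cam rim under it stands before the door's tongue and bars the door (about 0.05 rad of play).
- door_handle (a point): grip point of the door's handle: an upright 12 mm round steel bar, 42 mm off the door's face, 165 mm from the hinge measured along the door, from 70 to 180 mm above the bench; this point is 158 mm up, 22 mm under its top, where a stem bends back to the door. From above, jaws straddle bar and stem, closing along the door. x: from bar to door, y: along the door to the hinge.
- isolator (a joint): isolator handle angle, rad: 0 on (handle points out over the door, box -x), 1.57 off (handle points to the box's left, +y, hole over hole), 1.70 stop. Grows clockwise seen from above. It turns stiffly (0.22 N m friction) and stays where it is left. Starts near on.
- isolator_axis (a point): on the handle's vertical pivot line, at grip height (236 mm); fixed in the box, box axes
- isolator_grip (a point): grip point on the handle, 46 mm from the pivot line, 236 mm above the bench. The handle is a black upright blade there, 15 mm wide, 34 mm high (212 to 245 mm above the bench), reaching to 70 mm from the pivot, over a flat round disc of 55 mm radius whose top is 210 mm up. x axis: from this point to the pivot.
- isolator_hole (a point): centre of the upper face of the handle's steel tip plate, in its 11 mm upright padlock hole, 82 mm from the pivot line, 210 mm above the bench; the tip plate ends 96 mm from the pivot
- hasp_hole (a point): centre of the 11 mm upright hole in the fixed steel hasp plate on the roof, 82 mm to the left of the pivot line, just under the path of the handle's tip
- bottle: small loose white bottle with a black cap, 41 mm across, body 75 mm high, 89 mm with the 24 mm wide cap, about 80 g; the one that starts standing in front of the door, in its swing. Origin at the centre of its underside, z up along the bottle.
- padlock: brass padlock 62 x 42 x 20 mm lying to the right of the door; leave it there
- jar: screw jar with a black lid, 48 mm across, 58 mm high, left of the box; leave it there
- spool: solder spool, 55 mm across, 45 mm high, at the left; leave it there
- flush_cutters: blue-handled side cutters, 124 mm, lying at the left; leave them there
- loupe: black eye loupe, a small cup shape 41 mm across, 34 mm high, front right; leave it there
Mind the look-alikes: they are no part of the job. Of the things that look like the bottle, the smaller one is meant.

How it is judged:
By the outcome, as a careful person would: the job done as asked, in the order asked, and still so for the second after the job is handed in, with the robot touching nothing.
It also fails if it takes over 72 s, if anything falls off the work surface, if the arm or the gripper's body presses on something with over 40 N, if the wrist force passes 120 N, or if a joint passes its speed limit or range.

## Working session

There is one attempt and no reset: what is moved stays moved. The work goes in short steps, Python scripts to look and compute and a tool call to move; the robot and the scene stay as the last step left them, time stands still between calls to the robot, and variables do not carry over. Pictures are saved under pics/ and viewed, at most 10 in all, crops included, and the job is handed in when it is done.

Besides the shell and the picture viewer there is one more tool, called after "Call:" in YAML: its name, and indented under it one key for each argument. jog_arm: Moves the arm, as the interface text tells. Its arguments: {"type":"object","properties":{"increments":{"type":"array","items":{"type":"array","items":{"type":"array","items":{"type":"number"}}}},"force":{"type":"number"}},"required":["increments"]}

```bash
mkdir -p pics; ls; python3 - <<'E'
from workcell import read_state, viewer, bot
import cv2,numpy as np
s=read_state(); print(s)
for n in("scene","top"):
    p,d=viewer.read_camera(n); cv2.imwrite(f"pics/{n}0.png",p); np.save(f"pics/{n}0.npy",d); c=viewer.camera_params(n); print(n,c)
print(viewer.camera_params("wrist"))
a=cv2.imread("pics/top0.png")
E
```

```text
pics
{'time': 0.0, 'q': array([-1.30291209e+00,  2.64755866e-01,  1.60539468e+00,  1.85268550e-05,
        1.27372612e+00, -3.68843841e-02]), 'joint_vel': array([-0.00021492, -0.00015133,  0.00107519,  0.00224856, -0.0018328 ,
        0.00057941]), 'joint_torque': array([-2.92117948e-03, -5.15120244e+01, -3.67315042e+01, -5.42570906e-04,
        1.28236430e-02,  6.72916229e-06]), 'tool_pos': array([ 0.20240696, -0.64332515,  0.30254887]), 'tcp_rot': array([-3.10294451e+00, -4.76525670e-01,  3.85549422e-04]), 'wrist_force': array([-0.32689983, -0.08646608,  0.12156852]), 'torque': array([ 0.03432891, -0.00651028, -0.00629582]), 'grip_force': 0.0, 'width': 0.9991576403735133}
scene {'fx': 451.0569553192934, 'fy': 451.0569553192934, 'cx': 253.6301126268322, 'cy': 196.00813237970206, 'R': array([[ 0.74346116, -0.66858804, -0.01598536],
       [-0.384886  , -0.40819643, -0.8277913 ],
       [ 0.5469262 ,  0.62158323, -0.56080837]]), 't': array([-0.38512311,  0.3489258 ,  1.36532502])}
top {'fx': 474.27492459836935, 'fy': 474.27492459836935, 'cx': 255.1837485291658, 'cy': 188.5605459724996, 'R': array([[-0.00462288, -0.99998261,  0.00366204],
       [-0.97822775,  0.00376242, -0.20750015],
       [ 0.20748276, -0.00454156, -0.97822813]]), 't': array([0.05816875, 0.5860065 , 1.40820617])}
{'fx': 297.3186396354542, 'fy': 297.3186396354542, 'cx': 257.5882481802378, 'cy': 186.52614442472608, 'hand_eye': array([[ 4.62624858e-04, -9.58823778e-01, -2.84001318e-01,
         7.26791857e-02],
       [ 9.99999867e-01,  3.78467791e-04,  3.51198651e-04,
         4.96581025e-04],
       [-2.29252266e-04, -2.84001443e-01,  9.58823825e-01,
        -6.96944887e-02],
       [ 0.00000000e+00,  0.00000000e+00,  0.00000000e+00,
         1.00000000e+00]])}
```

View pics/scene0.png

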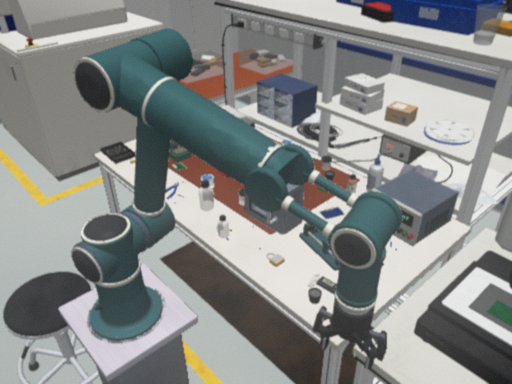

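View pics/top0.png

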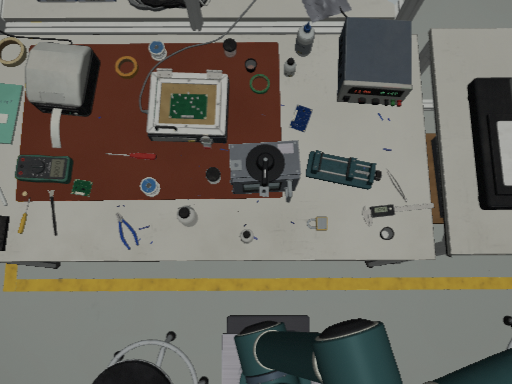

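Top view: the box is at about (265,167) and its isolator disc at (265,160). The bottle candidates are (247,236) in front of the door, (186,214) at left and larger, and (290,66) and (306,35) at the back. The one at (247,236) fits because it is small and in front of the door. I'll confirm it in a crop.

```bash
cat > h.py <<'E'
from workcell import read_state, viewer, bot
import cv2,numpy as np
from scipy.spatial.transform import Rotation as Ro
def ray(n,u,v):
    c=viewer.camera_params(n); d=c["R"].T@np.array([(u-c["cx"])/c["fx"],(v-c["cy"])/c["fy"],1]); return -c["R"].T@c["t"],d
def onz(n,u,v,z):
    o,d=ray(n,u,v); return o+d*(z-o[2])/d[2]
def cloud(n,d):
    c=viewer.camera_params(n); v,u=np.indices(d.shape); P=np.stack([(u-c["cx"])/c["fx"]*d,(v-c["cy"])/c["fy"]*d,d],-1)
    return (P-c["t"])@c["R"]
E
python3 - <<'E'
from h import *
a=cv2.imread("pics/top0.png")[125:255,170:335]; b=cv2.imread("pics/scene0.png")[150:280,185:350]
cv2.imwrite("pics/crop1.png",cv2.resize(np.vstack([a[:,:,:]]),None,fx=4.6,fy=4.6,interpolation=cv2.INTER_CUBIC))
P=cloud("top",np.load("pics/top0.npy"))
for uv in[(247,236),(186,214),(265,160),(240,150),(290,150),(245,185),(264,185),(318,223),(213,174),(290,66)]: print(uv,P[uv[1],uv[0]].round(3))
E
```

```text
(247, 236) [0.436 0.081 0.088]
(186, 214) [0.497 0.258 0.129]
(265, 160) [0.628 0.029 0.242]
(240, 150) [0.673 0.099 0.187]
(290, 150) [ 0.673 -0.044  0.187]
(245, 185) [0.586 0.086 0.113]
(264, 185) [0.561 0.032 0.229]
(318, 223) [ 0.484 -0.142  0.016]
(213, 174) [0.634 0.187 0.059]
(290, 66) [ 0.993 -0.06   0.069]
```

View pics/crop1.png

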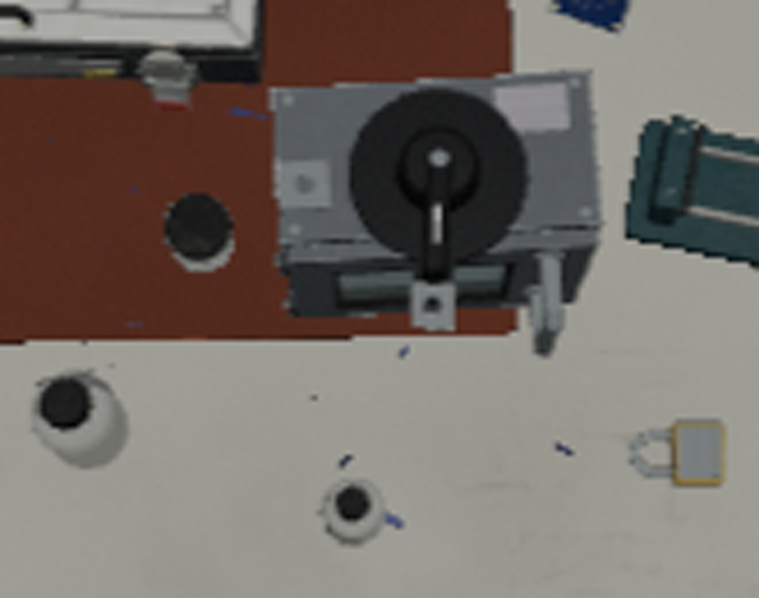

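The crop confirms it: the small white bottle with the black cap is at crop (353,503), that is (246.7,234.3), 88 mm high. The one at left is 129 mm, so it is the decoy. The pivot is at crop (439,158), the tip hole at (433,302), the hasp hole at (306,184) and the door handle at about (545,300).

```bash
python3 - <<'E'
from h import *
f=lambda u,v,z:onz("top",170+u/4.6,125+v/4.6,z)
for n,u,v,z in[("pivot",439,158,.245),("tip",433,302,.21),("hasp",306,184,.205),("cap",353,503,.089),("BL",275,90,.19),("BR",590,70,.19),("FL",285,240,.19),("FR",603,232,.19),("hndl_stem",550,258,.18),("hndl top",546,290,.18)]: print(n,f(u,v,z).round(4))
P=cloud("top",np.load("pics/top0.npy")).reshape(-1,3)
def pts(m): return P[m]
x,y,z=P.T
m=(abs(z-.188)<.006)&(x>.55)&(x<.75)&(y>-.1)&(y<.16)
r=cv2.minAreaRect((P[m][:,:2]*1000).astype(np.float32)); print("roof",r,m.sum())
m=(z>.06)&(z<.1)&(x>.40)&(x<.48)&(y>.04)&(y<.12); print("bottle",P[m].mean(0),m.sum(), P[m].min(0),P[m].max(0))
# all things: height map components
im=cv2.imread("pics/top0.png")
D=cloud("top",np.load("pics/top0.npy")); h=((D[...,2]>.012)&(D[...,0]>.35)&(D[...,0]<.75)&(abs(D[...,1])<.45)).astype(np.uint8)
n,l,s,c=cv2.connectedComponentsWithStats(h)
for i in range(1,n):
  if s[i,4]>25:
    q=D[l==i]; print(c[i].round(),q.min(0).round(3),q.max(0).round(3))
E
```

```text
pivot [0.629  0.0281 0.245 ]
tip [0.5487 0.0316 0.21  ]
hasp [0.6239 0.1086 0.205 ]
cap [0.4411 0.0816 0.089 ]
BL [0.6886 0.1288 0.19  ]
BR [ 0.701  -0.0686  0.19  ]
FL [0.5922 0.122  0.19  ]
FR [ 0.5966 -0.0742  0.19  ]
hndl_stem [ 0.5825 -0.042   0.18  ]
hndl top [ 0.5622 -0.0391  0.18  ]
roof ((632.4456787109375, 28.34375), (131.72848510742188, 199.7342071533203), 3.2806036472320557) 1352
bottle [0.44156089 0.08243466 0.07403682] 117 [0.42387212 0.06597213 0.06022839] [0.46048476 0.09939089 0.0928241 ]
[207. 142.] [0.731 0.192 0.013] [0.75  0.23  0.088]
[265. 167.] [ 0.534 -0.073  0.012] [0.704 0.131 0.249]
[345. 168.] [ 0.605 -0.347  0.012] [ 0.721 -0.115  0.071]
[145. 156.] [0.693 0.377 0.012] [0.716 0.45  0.03 ]
[213. 175.] [0.613 0.166 0.014] [0.657 0.21  0.066]
[149. 185.] [0.576 0.363 0.014] [0.63  0.416 0.053]
[383. 210.] [ 0.506 -0.386  0.012] [ 0.541 -0.311  0.022]
[187. 216.] [0.476 0.238 0.013] [0.529 0.294 0.133]
[321. 223.] [ 0.465 -0.171  0.012] [ 0.504 -0.132  0.028]
[387. 233.] [ 0.431 -0.375  0.015] [ 0.469 -0.334  0.038]
[247. 236.] [0.423 0.063 0.012] [0.461 0.1   0.093]
```

Call:
jog_arm:
  increments:
    - [[0, 0, 0, 0, 0, 0.58, 1], [0, 0, 0, 0, 0, 0.58, 1], [0, 0, 0, 0, 0, 0.58, 1], [0, 0, 0, 0, 0, 0.58, 1], [0, 0, 0, 0, 0, 0.58, 1]]

```text
time: 0.52
tool_pos: [0.2025, -0.6435, 0.3031]
tcp_rot: [-3.14, 0.003, 0.001]
wrist_force: [-0.8, 0.5, 0.3]
width: 1.003
grip_force: 0.0
```

Call:
jog_arm:
  increments:
    - [[0.9, -1, 0, 0, 0, 0, 1], [0.9, -1, 0, 0, 0, 0, 1], [0.9, -1, 0, 0, 0, 0, 1], [0.9, -1, 0, 0, 0, 0, 1], [0.9, -1, 0, 0, 0, 0, 1]]

```text
time: 0.93
tool_pos: [0.338, -0.4921, 0.3032]
tcp_rot: [-3.141, -0.0, 0.001]
wrist_force: [0.3, 0.6, 0.0]
width: 0.996
grip_force: 0.0
```

Call:
jog_arm:
  increments:
    - [[0.7, -1, 0, 0, 0, 0, 1], [0.7, -1, 0, 0, 0, 0, 1], [0.7, -1, 0, 0, 0, 0, 1], [0.7, -1, 0, 0, 0, 0, 1], [0.7, -1, 0, 0, 0, 0, 1]]

```text
time: 1.35
tool_pos: [0.4427, -0.3418, 0.3034]
tcp_rot: [-3.141, -0.002, 0.001]
wrist_force: [0.2, 0.0, 0.8]
width: 1.003
grip_force: 0.0
```

Call:
jog_arm:
  increments:
    - [[0, -1, 0, 0, 0, 0, 1], [0, -1, 0, 0, 0, 0, 1], [0, -1, 0, 0, 0, 0, 1], [0, -1, 0, 0, 0, 0, 1], [0, -1, 0, 0, 0, 0, 1]]

```text
time: 1.77
tool_pos: [0.4416, -0.192, 0.3033]
tcp_rot: [-3.141, -0.002, 0.001]
wrist_force: [-0.8, 0.5, 0.6]
width: 1.0
grip_force: 0.0
```

Call:
jog_arm:
  increments:
    - [[0, -1, 0, 0, 0, 0, 1], [0, -1, 0, 0, 0, 0, 1], [0, -1, 0, 0, 0, 0, 1], [0, -1, 0, 0, 0, 0, 1], [0, -1, 0, 0, 0, 0, 1]]

```text
time: 2.18
tool_pos: [0.4413, -0.0422, 0.3035]
tcp_rot: [-3.141, -0.001, 0.001]
wrist_force: [1.6, -0.0, -0.2]
width: 1.001
grip_force: 0.0
```

Call:
jog_arm:
  increments:
    - [[0, -0.83, 0, 0, 0, 0, 1], [0, -0.83, 0, 0, 0, 0, 1], [0, -0.83, 0, 0, 0, 0, 1], [0, -0.83, 0, 0, 0, 0, 1], [0, -0.83, 0, 0, 0, 0, 1]]

```text
time: 2.6
tool_pos: [0.4412, 0.0821, 0.3035]
tcp_rot: [3.142, 0.002, -0.001]
wrist_force: [0.3, 0.4, -0.5]
width: 0.997
grip_force: 0.0
```

```bash
cat >> h.py <<'E'
def wray(u,v,s):
    c=viewer.camera_params("wrist"); a=np.array([u-c["cx"],v-c["cy"]]); r=np.hypot(*a); th=r/c["fx"]
    d=np.r_[a/max(r,1e-9)*np.sin(th),np.cos(th)]; H=c["hand_eye"]; R=Ro.from_rotvec(s["tcp_rot"]).as_matrix()
    return R@H[:3,3]+s["tool_pos"], R@H[:3,:3]@d
def wz(u,v,s,z):
    o,d=wray(u,v,s); return o+d*(z-o[2])/d[2]
def wpt(u,v,d,s):  # point at depth along axis
    c=viewer.camera_params("wrist"); th=np.hypot(u-c["cx"],v-c["cy"])/c["fx"]; o,r=wray(u,v,s); return o+r*d[int(v),int(u)]/np.cos(th)
def snap(name):
    s=read_state(); p,d=viewer.read_camera("wrist"); cv2.imwrite(f"pics/{name}.png",p); np.save(f"pics/{name}.npy",d); np.save(f"pics/{name}_s.npy",np.r_[s["tool_pos"],s["tcp_rot"]]); return p,d,s
def ld(name):
    a=np.load(f"pics/{name}_s.npy"); return cv2.imread(f"pics/{name}.png"),np.load(f"pics/{name}.npy"),dict(tool_pos=a[:3],tcp_rot=a[3:])
E
python3 - <<'E'
from h import *
p,d,s=snap("w1"); print(s["tool_pos"])
cv2.imwrite("pics/w1b.png",cv2.resize(p,None,fx=1.5,fy=1.5))
E
```

```text
[0.44120036 0.08209067 0.30350815]
```

View pics/w1b.png

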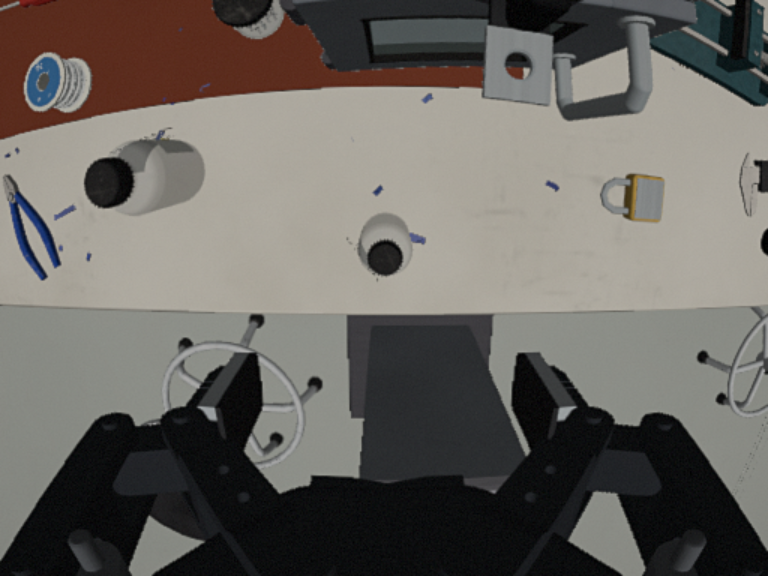

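The wrist view (1.5×) shows the bottle cap at (385,258), the tip hole at (518,66) and the door handle's top bend at (637,97). The padlock is at (640,197).

```bash
python3 - <<'E'
from h import *
p,d,s=ld("w1")
f=lambda u,v,z:wz(u/1.5,v/1.5,s,z).round(4)
print("cap",f(385,258,.089),wpt(385/1.5,258/1.5,d,s).round(4))
print("tip",f(518,66,.21)); print("handle top",f(637,98,.176),wpt(637/1.5,98/1.5,d,s).round(4)); print("stem root",f(638,22,.18))
m=cv2.inRange(cv2.cvtColor(p,cv2.COLOR_BGR2GRAY),0,50)[150:190,235:275]; M=cv2.moments(m,True); u,v=235+M['m10']/M['m00'],150+M['m01']/M['m00']; print(u,v,wz(u,v,s,.089).round(4))
E
```

```text
cap [0.4446 0.0826 0.089 ] [0.4446 0.0826 0.089 ]
tip [0.548  0.0333 0.21  ]
handle top [ 0.5473 -0.0392  0.176 ] [ 0.5477 -0.0405  0.174 ]
stem root [ 0.5856 -0.0386  0.18  ]
256.13827160493827 171.39506172839506 [0.4452 0.0831 0.089 ]
```

Call:
jog_arm:
  increments:
    - [[0.1, 0, 0.9, 0, 0, 0, 1], [0, -0.03, 0.9, 0, 0, 0, 1], [0, 0, 0.9, 0, 0, 0, 1], [0, 0, 0.9, 0, 0, 0, 1], [0, 0, 0.9, 0, 0, 0, 1]]

```text
time: 3.07
tool_pos: [0.4443, 0.0817, 0.1675]
tcp_rot: [3.142, 0.002, -0.0]
wrist_force: [-0.2, 0.6, 0.1]
width: 1.001
grip_force: 0.0
```

Call:
jog_arm:
  increments:
    - [[0, 0, 0.6, 0, 0, 0, 1], [0, 0, 0.6, 0, 0, 0, 1], [0, 0, 0.5, 0, 0, 0, 1], [0, 0, 0.3, 0, 0, 0, 1], [0, 0, 0, 0, 0, 0, 1]]

```text
time: 3.48
tool_pos: [0.4428, 0.0814, 0.1066]
tcp_rot: [3.141, 0.002, -0.008]
wrist_force: [-0.1, -0.4, 0.2]
width: 1.0
grip_force: 0.0
```

Call:
jog_arm:
  increments:
    - [[0, 0, 0, 0, 0, 0, 0.2], [0, 0, 0, 0, 0, 0, -0.2], [0, 0, 0, 0, 0, 0, -1], [0, 0, 0, 0, 0, 0, -1], [0, 0, 0, 0, 0, 0, -1]]
  force: 30

```text
time: 3.9
tool_pos: [0.4457, 0.082, 0.1101]
tcp_rot: [-3.141, -0.002, -0.004]
wrist_force: [-0.3, 0.8, 3.1]
width: 0.459
grip_force: 31.7
```

Call:
jog_arm:
  increments:
    - [[0, 0, 0, 0, 0, 0, -1], [0, 0, 0, 0, 0, 0, -1], [0, 0, 0, 0, 0, 0, -1], [0, 0, 0, 0, 0, 0, -1], [0, 0, 0, 0, 0, 0, -1]]

```text
time: 4.32
tool_pos: [0.4458, 0.082, 0.11]
tcp_rot: [-3.141, -0.002, -0.003]
wrist_force: [1.1, 1.1, 6.7]
width: 0.457
grip_force: 31.9
```

Call:
jog_arm:
  increments:
    - [[0, 0, -0.4, 0, 0, 0, -1], [0, 0, -0.5, 0, 0, 0, -1], [0, 0, -0.5, 0, 0, 0, -1], [0, 0.3, -0.3, 0, 0, 0, -1], [0, 0.5, 0, 0, 0, 0, -1]]

```text
time: 4.73
tool_pos: [0.4462, 0.058, 0.1621]
tcp_rot: [-3.141, -0.005, -0.006]
wrist_force: [-0.0, 0.1, -0.8]
width: 0.466
grip_force: 31.6
```

Call:
jog_arm:
  increments:
    - [[-0.1, 0.9, 0, 0, 0, 0, -1], [-0.1, 0.9, 0, 0, 0, 0, -1], [-0.1, 0.9, 0, 0, 0, 0, -1], [-0.1, 0.9, 0, 0, 0, 0, -1], [-0.1, 0.6, 0, 0, 0, 0, -1]]

```text
time: 5.15
tool_pos: [0.4292, -0.0706, 0.1597]
tcp_rot: [3.141, 0.001, -0.0]
wrist_force: [-0.2, 0.4, 0.1]
width: 0.461
grip_force: 31.6
```

Call:
jog_arm:
  increments:
    - [[0, 0.1, 0.2, 0, 0, 0, -1], [0, 0, 0.5, 0, 0, 0, -1], [0, 0, 0.5, 0, 0, 0, -1], [0, 0, 0.3, 0, 0, 0, -1], [0, 0, 0.1, 0, 0, 0, -1]]

```text
time: 5.57
tool_pos: [0.4283, -0.0707, 0.1099]
tcp_rot: [-3.14, -0.002, 0.006]
wrist_force: [-2.2, 3.2, 6.4]
width: 0.461
grip_force: 31.2
```

Call:
jog_arm:
  increments:
    - [[0, 0, 0, 0, 0, 0, -1], [0, 0, 0, 0, 0, 0, -1], [0, 0, 0, 0, 0, 0, -1], [0, 0, 0, 0, 0, 0, -1], [0, 0, 0, 0, 0, 0, -1]]

```text
time: 5.98
tool_pos: [0.4304, -0.0712, 0.1125]
tcp_rot: [3.141, 0.002, 0.002]
wrist_force: [-0.6, 0.3, 0.5]
width: 0.461
grip_force: 30.2
```

Call:
jog_arm:
  increments:
    - [[0, 0, 0.07, 0, 0, 0, -1], [0, 0, 0.02, 0, 0, 0, -1], [0, 0, 0, 0, 0, 0, -1], [0, 0, 0, 0, 0, 0, -1], [0, 0, 0, 0, 0, 0, -1]]

```text
time: 6.4
tool_pos: [0.4305, -0.0713, 0.1098]
tcp_rot: [3.142, 0.002, 0.002]
wrist_force: [-1.3, 1.8, 6.5]
width: 0.459
grip_force: 30.3
```

Call:
jog_arm:
  increments:
    - [[0, 0, 0, 0, 0, 0, -0.05], [0, 0, 0, 0, 0, 0, 0.1], [0, 0, 0, 0, 0, 0, 0.4], [0, 0, 0, 0, 0, 0, 1], [0, 0, 0, 0, 0, 0, 1]]

```text
time: 6.82
tool_pos: [0.4297, -0.0712, 0.1089]
tcp_rot: [-3.142, -0.002, 0.001]
wrist_force: [0.0, 1.2, 0.3]
width: 0.945
grip_force: 0.0
```

Call:
jog_arm:
  increments:
    - [[0, 0, 0, 0, 0, 0, 1], [0, 0, 0, 0, 0, 0, 1], [0, 0, -0.3, 0, 0, 0, 1], [0, 0, -0.6, 0, 0, 0, 1], [0, 0, -0.9, 0, 0, 0, 1]]

```text
time: 7.23
tool_pos: [0.4279, -0.0708, 0.162]
tcp_rot: [-3.14, -0.002, 0.009]
wrist_force: [0.2, -0.5, 0.0]
width: 1.0
grip_force: 0.0
```

Call:
jog_arm:
  increments:
    - [[0, 0, -1, 0, 0, 0, 1], [0, 0, -1, 0, 0, 0, 1], [0, 0, -1, 0, 0, 0, 1], [0, 0, -1, 0, 0, 0, 1], [0, 0, -1, 0, 0, 0, 1]]

```text
time: 7.65
tool_pos: [0.4295, -0.0711, 0.3155]
tcp_rot: [3.141, 0.002, 0.001]
wrist_force: [0.4, -0.8, -0.2]
width: 0.994
grip_force: 0.0
```

Call:
jog_arm:
  increments:
    - [[0, 0, -1, 0, 0, 0, 1], [0, 0, -1, 0, 0, 0, 1], [0, 0, -1, 0, 0, 0, 1], [0, 0, 0, 0, 0, 0, 1], [0, 0, 0, 0, 0, 0, 1]]

```text
time: 8.07
tool_pos: [0.4306, -0.0714, 0.4063]
tcp_rot: [3.14, 0.002, 0.009]
wrist_force: [0.1, -0.3, -0.0]
width: 0.999
grip_force: 0.0
```

```bash
python3 - <<'E'
from h import *
p,d,s=snap("w2"); print(s["tool_pos"],s["tcp_rot"])
cv2.imwrite("pics/w2b.png",cv2.resize(p,None,fx=1.5,fy=1.5))
E
```

```text
[ 0.43062119 -0.07137918  0.40634616] [3.14033893e+00 1.72352220e-03 8.79157084e-03]
```

View pics/w2b.png

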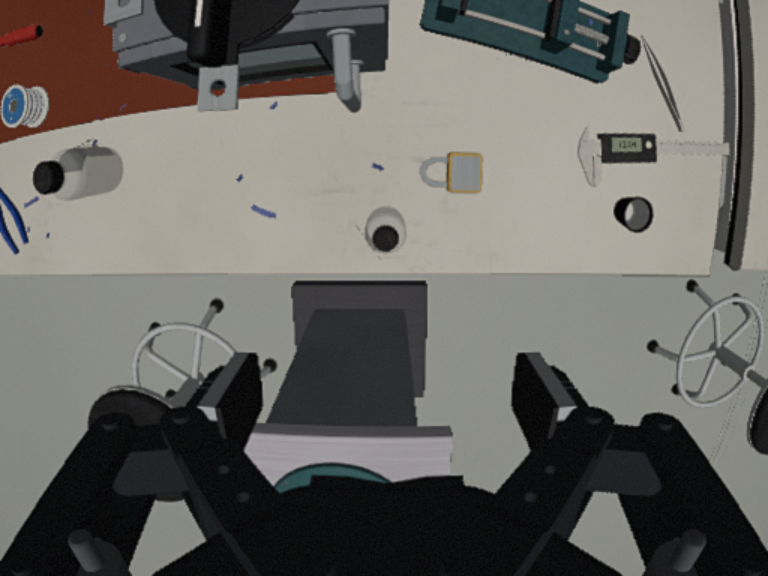

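The bottle stands upright in its new place at 1.5× pixel (385,237), between the door and the padlock. Next is the isolator. I'll move over the blade and turn the wrist half round, which keeps joint 6 in range.

Call:
jog_arm:
  increments:
    - [[1, -0.68, 0, 0, 0, 0, 1], [1, -0.68, 0, 0, 0, 0, 1], [1, -0.68, 0, 0, 0, 0, 1], [1, -0.68, 0, 0, 0, 0, 1], [1, -0.68, 0, 0, 0, 0, 1]]

```text
time: 8.53
tool_pos: [0.5801, 0.032, 0.4008]
tcp_rot: [3.141, 0.002, -0.006]
wrist_force: [0.6, -0.8, 0.3]
width: 1.0
grip_force: 0.0
```

Call:
jog_arm:
  increments:
    - [[0, 0, 0, 0, 0, -0.98, 1], [0, 0, 0, 0, 0, -0.98, 1], [0, 0, 0, 0, 0, -0.98, 1], [0, 0, 0, 0, 0, -0.98, 1], [0, 0, 0, 0, 0, -0.98, 1]]

```text
time: 8.95
tool_pos: [0.579, 0.0311, 0.4005]
tcp_rot: [-3.035, -0.807, 0.007]
wrist_force: [0.0, -0.4, 0.6]
width: 0.998
grip_force: 0.0
```

Call:
jog_arm:
  increments:
    - [[0, 0, 0, 0, 0, -0.98, 1], [0, 0, 0, 0, 0, -0.98, 1], [0, 0, 0, 0, 0, -0.98, 1], [0, 0, 0, 0, 0, -0.98, 1], [0, 0, 0, 0, 0, -0.98, 1]]

```text
time: 9.37
tool_pos: [0.5788, 0.0309, 0.4006]
tcp_rot: [-2.73, -1.55, 0.006]
wrist_force: [-0.1, 0.1, -0.4]
width: 0.998
grip_force: 0.0
```

Call:
jog_arm:
  increments:
    - [[0, 0, 0, 0, 0, -0.98, 1], [0, 0, 0, 0, 0, -0.98, 1], [0, 0, 0, 0, 0, -0.98, 1], [0, 0, 0, 0, 0, -0.98, 1], [0, 0, 0, 0, 0, -0.98, 1]]

```text
time: 9.78
tool_pos: [0.5788, 0.0309, 0.4006]
tcp_rot: [-2.247, -2.191, 0.005]
wrist_force: [0.7, 0.5, 0.1]
width: 1.002
grip_force: 0.0
```

Call:
jog_arm:
  increments:
    - [[0, 0, 0, 0, 0, -0.98, 1], [0, 0, 0, 0, 0, -0.98, 1], [0, 0, 0, 0, 0, -0.98, 1], [0, 0, 0, 0, 0, -0.98, 1], [0, 0, 0, 0, 0, -0.98, 1]]

```text
time: 10.2
tool_pos: [0.5788, 0.0309, 0.4007]
tcp_rot: [-1.617, -2.689, 0.004]
wrist_force: [-0.2, -0.1, 0.5]
width: 1.002
grip_force: 0.0
```

Call:
jog_arm:
  increments:
    - [[0, 0, 0, 0, 0, -0.98, 1], [0, 0, 0, 0, 0, -0.98, 1], [0, 0, 0, 0, 0, -0.98, 1], [0, 0, 0, 0, 0, -0.98, 1], [0, 0, 0, 0, 0, -0.98, 1]]

```text
time: 10.62
tool_pos: [0.5788, 0.0309, 0.4007]
tcp_rot: [-0.882, -3.011, 0.002]
wrist_force: [0.0, -0.2, -0.4]
width: 0.999
grip_force: 0.0
```

Call:
jog_arm:
  increments:
    - [[0, 0, 0, 0, 0, -0.98, 1], [0, 0, 0, 0, 0, -0.98, 1], [0, 0, 0, 0, 0, -0.98, 1], [0, 0, 0, 0, 0, -0.98, 1], [0, 0, 0, 0, 0, -0.98, 1]]

```text
time: 11.03
tool_pos: [0.5788, 0.0309, 0.4007]
tcp_rot: [-0.089, -3.136, 0.0]
wrist_force: [0.3, 0.2, 0.0]
width: 0.999
grip_force: 0.0
```

```bash
python3 - <<'E'
from h import *
p,d,s=snap("w3"); print(s["tool_pos"],s["tcp_rot"],s["q"].round(2)); print(Ro.from_rotvec(s["tcp_rot"]).as_matrix().round(4))
cv2.imwrite("pics/w3b.png",cv2.resize(p,None,fx=1.5,fy=1.5))
E
```

```text
[0.5788389  0.0309202  0.40066336] [-8.88104518e-02 -3.13597016e+00  3.21476487e-04] [ 0.01  0.04  1.68 -0.    1.42 -1.5 ]
[[-9.984e-01  5.660e-02 -4.400e-03]
 [ 5.660e-02  9.984e-01 -1.000e-04]
 [ 4.400e-03 -3.000e-04 -1.000e+00]]
```

View pics/w3b.png

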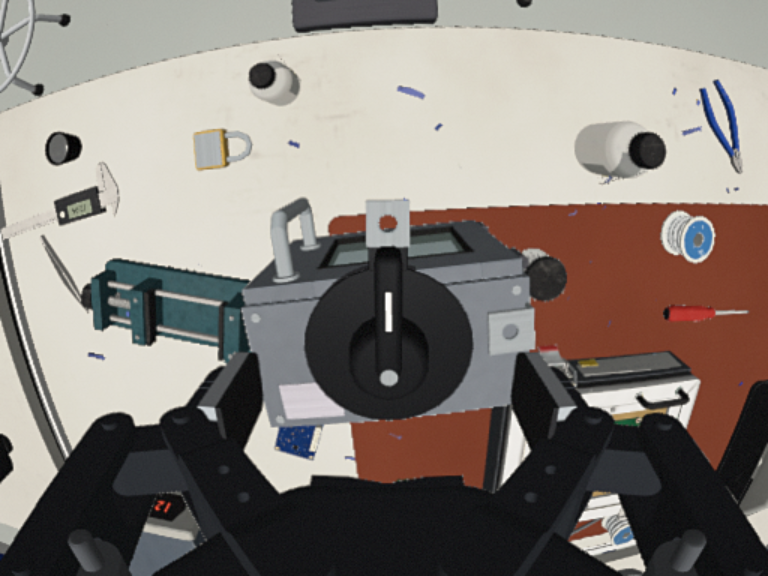

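The wrist view at 1.5× shows the tip hole at (388,222), the pivot stud at (389,378) and the hasp hole at (511,331). The door handle's top bend is at about (281,222) and its stem root at (285,274). The jaws straddle the blade.

```bash
python3 - <<'E'
from h import *
p,d,s=ld("w3")
f=lambda u,v,z:wz(u/1.5,v/1.5,s,z)
print("depths", wpt(389/1.5,378/1.5,d,s).round(4), wpt(375/1.5,222/1.5,d,s).round(4), wpt(525/1.5,331/1.5,d,s).round(4), wpt(281/1.5,222/1.5,d,s).round(4))
zp=wpt(389/1.5,378/1.5,d,s)[2]
pv=f(389,378,zp);tp=f(388,222,.21);hs=f(511,331,.205); print("pv",pv,"tip",tp,"hasp",hs)
a=lambda v:np.degrees(np.arctan2(v[1],v[0]))
print(np.linalg.norm((tp-pv)[:2]),a(tp-pv),np.linalg.norm((hs-pv)[:2]),a(hs-pv))
print("handle",f(281,222,.176),f(285,274,.176))
# front roof edge/back roof corner screws
print("blade along", f(388,296,.245))
E
```

```text
depths [0.631  0.0291 0.2466] [0.5477 0.0255 0.2092] [0.6259 0.1207 0.2046] [ 0.5487 -0.0397  0.175 ]
pv [0.63101324 0.02909515 0.24663919] tip [0.54805826 0.03320771 0.21      ] hasp [0.62488327 0.11070037 0.205     ]
0.08305686108884801 177.16184179264312 0.08183513319459876 94.29584146525265
handle [ 0.54855121 -0.0394838   0.176     ] [ 0.58522742 -0.04072005  0.176     ]
blade along [0.58228805 0.03120514 0.245     ]
```

Call:
jog_arm:
  increments:
    - [[-0.19, 0, 0.8, 0, 0, 0, 1], [0, 0, 0.9, 0, 0, 0, 1], [0, 0, 0.9, 0, 0, 0, 1], [0, 0, 0.7, 0, 0, 0, 1], [0, 0, 0.35, 0, 0, 0, 1]]

```text
time: 11.5
tool_pos: [0.5828, 0.0305, 0.2882]
tcp_rot: [-0.1, -3.131, 0.001]
wrist_force: [-0.2, 0.6, 0.6]
width: 1.003
grip_force: 0.0
```

Call:
jog_arm:
  increments:
    - [[0, 0, 0, 0, 0, 0, 0.3], [0, 0, 0, 0, 0, 0, 0], [0, 0, 0, 0, 0, 0, -0.4], [0, 0, 0, 0, 0, 0, -0.5], [0, 0, 0, 0, 0, 0, -0.6]]
  force: 50

```text
time: 11.92
tool_pos: [0.5864, 0.0306, 0.2956]
tcp_rot: [0.097, 3.137, 0.0]
wrist_force: [0.1, -1.4, -0.1]
width: 0.3
grip_force: 0.0
```

Call:
jog_arm:
  increments:
    - [[0, 0, 0, 0, 0, 0, -0.8], [0, 0, 0, 0, 0, 0, -1], [0, 0, 0, 0, 0, 0, -1], [0, 0, 0, 0, 0, 0, -1], [0, 0, 0, 0, 0, 0, -1]]

```text
time: 12.33
tool_pos: [0.5862, 0.0312, 0.2955]
tcp_rot: [0.096, 3.137, 0.002]
wrist_force: [-1.2, 3.0, 5.0]
width: 0.163
grip_force: 49.8
```

Call:
jog_arm:
  increments:
    - [[-0.003, 0.093, 0, 0, 0, 0.6, -1], [-0.003, 0.093, 0, 0, 0, 0.6, -1], [-0.003, 0.093, 0, 0, 0, 0.6, -1], [-0.003, 0.093, 0, 0, 0, 0.6, -1], [-0.003, 0.093, 0, 0, 0, 0.6, -1]]

```text
time: 12.75
tool_pos: [0.5891, 0.0447, 0.2955]
tcp_rot: [0.59, 3.083, 0.002]
wrist_force: [-1.2, 2.9, 5.8]
width: 0.164
grip_force: 49.9
```

Call:
jog_arm:
  increments:
    - [[-0.003, 0.093, 0, 0, 0, 0.6, -1], [-0.003, 0.093, 0, 0, 0, 0.6, -1], [-0.003, 0.093, 0, 0, 0, 0.6, -1], [-0.003, 0.093, 0, 0, 0, 0.6, -1], [-0.003, 0.093, 0, 0, 0, 0.6, -1]]

```text
time: 13.17
tool_pos: [0.5961, 0.0567, 0.2955]
tcp_rot: [1.066, 2.954, 0.002]
wrist_force: [-2.8, 1.5, 6.7]
width: 0.161
grip_force: 49.9
```

Call:
jog_arm:
  increments:
    - [[-0.003, 0.093, 0, 0, 0, 0.6, -1], [-0.003, 0.093, 0, 0, 0, 0.6, -1], [-0.003, 0.093, 0, 0, 0, 0.6, -1], [-0.003, 0.093, 0, 0, 0, 0.6, -1], [-0.003, 0.093, 0, 0, 0, 0.6, -1]]

```text
time: 13.58
tool_pos: [0.6064, 0.0659, 0.2955]
tcp_rot: [1.515, 2.751, 0.002]
wrist_force: [-2.5, 1.5, 7.2]
width: 0.165
grip_force: 49.9
```

Call:
jog_arm:
  increments:
    - [[-0.003, 0.093, 0, 0, 0, 0.6, -1], [-0.003, 0.093, 0, 0, 0, 0.6, -1], [-0.003, 0.093, 0, 0, 0, 0.6, -1], [-0.003, 0.093, 0, 0, 0, 0.6, -1], [-0.003, 0.093, 0, 0, 0, 0.6, -1]]

```text
time: 14.0
tool_pos: [0.619, 0.0715, 0.2955]
tcp_rot: [1.927, 2.48, 0.002]
wrist_force: [-1.6, 2.7, 6.8]
width: 0.163
grip_force: 49.9
```

```bash
python3 - <<'E'
from h import *
p,d,s=snap("w4"); R=Ro.from_rotvec(s["tcp_rot"]).as_matrix(); print(s["tool_pos"],np.degrees(np.arctan2(R[1,0],R[0,0])),s["wrist_force"],s["q"].round(2)); print(R.round(3))
cv2.imwrite("pics/w4b.png",cv2.resize(p[60:330,110:440],None,fx=2.2,fy=2.2))
E
```

```text
[0.61901763 0.07145564 0.2955136 ] 104.31045356145681 [-1.62802412  2.65396735  6.78510728] [ 0.07  0.17  1.73  0.    1.24 -0.18]
[[-0.247  0.969  0.001]
 [ 0.969  0.247  0.001]
 [ 0.     0.001 -1.   ]]
```

View pics/w4b.png

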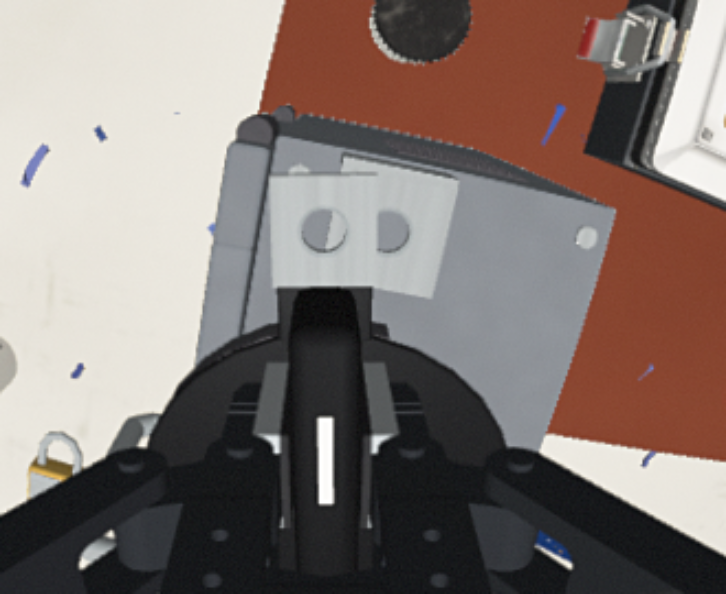

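In the close crop the tip hole is at (324,230), still short of the hasp hole at (391,230). The blade sits centred in the jaws, and the hinge knuckle is at (257,128).

```bash
python3 - <<'E'
from h import *
p,d,s=ld("w4")
f=lambda u,v,z:wz(110+u/2.2,60+v/2.2,s,z)
g=lambda u,v:wpt(110+u/2.2,60+v/2.2,d,s).round(4)
print("plate z",g(290,260),g(425,280))
tp=f(324,230,.21);hs=f(391,230,.2045);pv=np.array([.6305,.029])
a=lambda v:np.degrees(np.arctan2(v[1],v[0]))
for q in(tp,hs): print(q,np.linalg.norm(q[:2]-pv),a(q[:2]-pv))
print("hinge",g(257,128),f(257,128,.19))
E
```

```text
plate z [0.6038 0.0988 0.2088] [0.6391 0.1007 0.2033]
[0.60998934 0.1084444  0.21      ] 0.08204937789797634 104.47629544241016
[0.62664898 0.11150413 0.2045    ] 0.08259395558984838 92.67243956884371
hinge [0.5859 0.1261 0.1794] [0.58681963 0.12697819 0.19      ]
```

Call:
jog_arm:
  increments:
    - [[-0.003, 0.085, 0, 0, 0, 0.55, -1], [-0.003, 0.085, 0, 0, 0, 0.55, -1], [-0.003, 0.085, 0, 0, 0, 0.55, -1], [0, 0, 0, 0, 0, 0, -1], [0, 0, 0, 0, 0, 0, -1]]

```text
time: 14.47
tool_pos: [0.6267, 0.0727, 0.2955]
tcp_rot: [2.132, 2.307, 0.003]
wrist_force: [-2.3, 3.8, 6.8]
width: 0.165
grip_force: 49.7
```

```bash
python3 - <<'E'
from h import *
p,d,s=snap("w5"); R=Ro.from_rotvec(s["tcp_rot"]).as_matrix(); print(s["tool_pos"],np.degrees(np.arctan2(R[1,0],R[0,0])))
cv2.imwrite("pics/w5b.png",cv2.resize(p[125:200,215:315],None,fx=7,fy=7,interpolation=cv2.INTER_CUBIC))
E
```

```text
[0.62672728 0.07274934 0.29549534] 94.51187722717587
```

View pics/w5b.png

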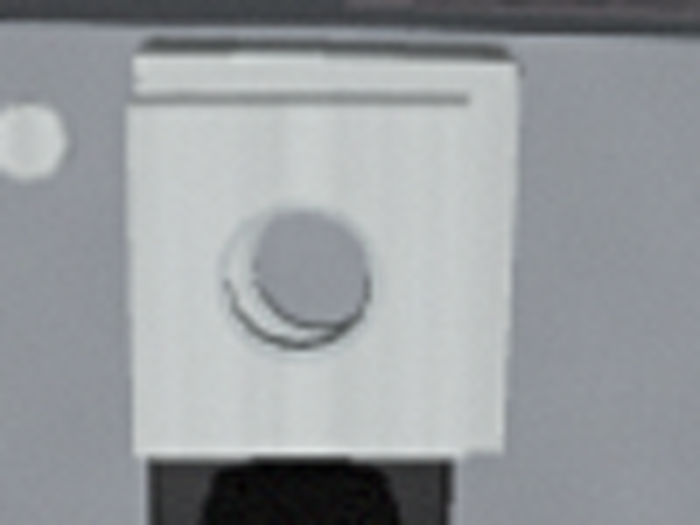

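The tip hole's centre is at (298,277) in this 7× crop. The hasp hole shows through it with its centre near x≈322, about 1.8 mm (1.3°) further on.

Call:
jog_arm:
  increments:
    - [[0, 0.034, 0, 0, 0, 0.21, -1], [0, 0, 0, 0, 0, 0, -1], [0, 0, 0, 0, 0, 0, -1], [0, 0, 0, 0, 0, 0, -1], [0, 0, 0, 0, 0, 0, -1]]

```text
time: 14.93
tool_pos: [0.6275, 0.0728, 0.2955]
tcp_rot: [2.157, 2.284, 0.003]
wrist_force: [-2.1, 2.8, 6.3]
width: 0.161
grip_force: 49.7
```

```bash
python3 - <<'E'
from h import *
p,d,s=snap("w6"); R=Ro.from_rotvec(s["tcp_rot"]).as_matrix(); print(s["tool_pos"],np.degrees(np.arctan2(R[1,0],R[0,0])))
g=cv2.cvtColor(p,cv2.COLOR_BGR2GRAY)[150:180,240:275]; print(g[::2,::2])
E
```

```text
[0.62752797 0.07280612 0.29546918] 93.2908651317817
[[201 201 201 201 199 197 197 194 204 206 203 199 196 199 199 198 199 201]
 [203 200 201 203 198 197 197 195 205 205 204 199 199 199 200 198 199 202]
 [200 203 200 202 201 198 191 181 184 189 189 196 198 200 199 197 199 201]
 [203 201 203 202 201 180 169 153 150 150 151 161 182 199 198 196 200 202]
 [201 201 200 203 186 154 150 150 150 153 148 149 152 182 200 197 200 200]
 [201 202 203 198 172 148 150 151 151 150 150 151 146 165 191 197 200 201]
 [203 202 202 187 151 149 149 148 150 149 150 150 148 149 186 197 202 202]
 [200 201 202 186 136 149 149 150 150 150 149 150 152 149 187 199 201 201]
 [201 200 203 186 170 145 150 148 149 149 148 148 151 133 185 196 201 200]
 [201 202 201 189 144 142 142 148 148 149 150 150 146  93 192 198 202 201]
 [200 200 200 195 179 151 143 130 149 150 145 122 122 152 196 198 199 201]
 [201 202 201 203 188 156 119 178 167 141 176 138 129 185 199 198 200 201]
 [202 202 201 202 201 190 179 158 113 100 138 187 187 197 198 197 200 200]
 [201 201 202 201 202 199 196 188 191 193 191 198 197 200 201 196 199 201]
 [202 200 201 201 202 198 199 196 204 205 202 199 197 196 199 197 201 202]]
```

The through-hole is now symmetric in the tip hole, so the two are aligned. I'll release, rise and check from above.

Call:
jog_arm:
  increments:
    - [[0, 0, 0, 0, 0, 0, -0.5], [0, 0, 0, 0, 0, 0, 0], [0, 0, 0, 0, 0, 0, 0.4], [0, 0, 0, 0, 0, 0, 0.6], [0, 0, 0, 0, 0, 0, 0.6]]

```text
time: 15.4
tool_pos: [0.6272, 0.0719, 0.2931]
tcp_rot: [-2.156, -2.284, 0.001]
wrist_force: [0.9, 0.2, -0.6]
width: 0.794
grip_force: 0.0
```

Call:
jog_arm:
  increments:
    - [[0, 0, -0.3, 0, 0, 0, 1], [0, 0, -0.6, 0, 0, 0, 1], [0, 0, -0.8, 0, 0, 0, 1], [0, 0, -0.6, 0, 0, 0, 1], [0, 0, -0.3, 0, 0, 0, 1]]

```text
time: 15.82
tool_pos: [0.6284, 0.0721, 0.3757]
tcp_rot: [2.154, 2.282, 0.006]
wrist_force: [-0.4, -0.7, -0.2]
width: 1.002
grip_force: 0.0
```

Call:
jog_arm:
  increments:
    - [[0, 0, 0, 0, 0, 0, 1], [0, 0, 0, 0, 0, 0, 1], [0, 0, 0, 0, 0, 0, 1], [0, 0, 0, 0, 0, 0, 1], [0, 0, 0, 0, 0, 0, 1]]

```text
time: 16.23
tool_pos: [0.6268, 0.0721, 0.3699]
tcp_rot: [-2.155, -2.283, 0.003]
wrist_force: [-0.4, 0.6, -0.3]
width: 0.998
grip_force: 0.0
```

```bash
python3 - <<'E'
from h import *
p,d,s=snap("w7"); R=Ro.from_rotvec(s["tcp_rot"]).as_matrix(); print(s["tool_pos"],np.degrees(np.arctan2(R[1,0],R[0,0])))
cv2.imwrite("pics/w7b.png",np.vstack([cv2.resize(p[130:210,195:325],None,fx=6,fy=6,interpolation=cv2.INTER_CUBIC)]))
E
```

```text
[0.62678236 0.07206377 0.3698521 ] 93.3036294592438
```

View pics/w7b.png

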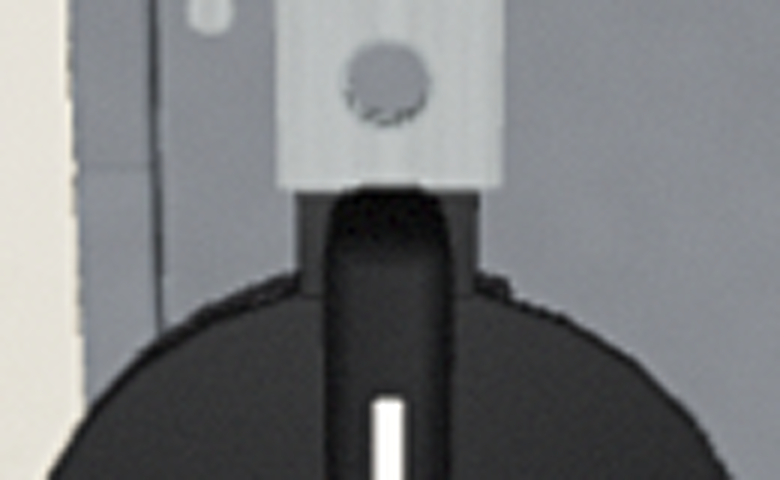

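The holes stay aligned after release: the tip hole at (387,83) shows only roof through it. Next is the door handle. I'll move over it and turn to heading 183°.

Call:
jog_arm:
  increments:
    - [[-0.71, -0.57, 0, 0, 0, 0, 1], [-0.71, -0.57, 0, 0, 0, 0, 1], [-0.71, -0.57, 0, 0, 0, 0, 1], [-0.71, -0.57, 0, 0, 0, 0, 1], [-0.71, -0.57, 0, 0, 0, 0, 1]]

```text
time: 16.7
tool_pos: [0.5471, -0.0399, 0.3709]
tcp_rot: [-2.155, -2.284, 0.001]
wrist_force: [0.8, -0.5, 1.6]
width: 1.004
grip_force: 0.0
```

Call:
jog_arm:
  increments:
    - [[0, 0, 0, 0, 0, -1, 1], [0, 0, 0, 0, 0, -1, 1], [0, 0, 0, 0, 0, -1, 1], [0, 0, 0, 0, 0, -1, 1], [0, 0, 0, 0, 0, -1, 1]]

```text
time: 17.12
tool_pos: [0.5478, -0.0393, 0.3711]
tcp_rot: [-1.485, -2.768, 0.001]
wrist_force: [-0.2, -0.4, 0.4]
width: 0.994
grip_force: 0.0
```

Call:
jog_arm:
  increments:
    - [[0, 0, 0, 0, 0, -1, 1], [0, 0, 0, 0, 0, -1, 1], [0, 0, 0, 0, 0, -1, 1], [0, 0, 0, 0, 0, -1, 1], [0, 0, 0, 0, 0, -1, 1]]

```text
time: 17.53
tool_pos: [0.5479, -0.0391, 0.371]
tcp_rot: [-0.717, -3.058, 0.0]
wrist_force: [0.3, 0.6, 0.1]
width: 0.999
grip_force: 0.0
```

Call:
jog_arm:
  increments:
    - [[0, 0, 0, 0, 0, -1, 1], [0, 0, 0, 0, 0, -1, 1], [0, 0, 0, 0, 0, -1, 1], [0, 0, 0, 0, 0, -1, 1], [0, 0, 0, 0, 0, -1, 1]]

```text
time: 17.95
tool_pos: [0.5479, -0.0391, 0.371]
tcp_rot: [0.099, -3.139, -0.0]
wrist_force: [0.6, -0.1, -0.2]
width: 0.995
grip_force: 0.0
```

Call:
jog_arm:
  increments:
    - [[0, 0, 0, 0, 0, 0, 1], [0, 0, 0, 0, 0, 0, 1], [0, 0, 0, 0, 0, 0, 1], [0, 0, 0, 0, 0, 0, 1], [0, 0, 0, 0, 0, 0, 1]]

```text
time: 18.37
tool_pos: [0.5481, -0.0391, 0.3716]
tcp_rot: [0.089, -3.14, -0.0]
wrist_force: [-0.7, -0.4, -0.4]
width: 1.002
grip_force: 0.0
```

```bash
python3 - <<'E'
from h import *
p,d,s=snap("w8"); R=Ro.from_rotvec(s["tcp_rot"]).as_matrix(); print(s["tool_pos"],np.degrees(np.arctan2(R[1,0],R[0,0])),s["q"].round(2))
# handle from depth: points z .165-.182 near
v,u=np.mgrid[0:384,0:512]; pts=[]
for a in range(120,400):
  for b in range(40,384):
    if d[b,a]>0:
      q=wpt(a,b,d,s)
      if .160<q[2]<.184 and .53<q[0]<.583 and -.08<q[1]<0: pts.append(q)
pts=np.array(pts); print(len(pts),pts.min(0),pts.max(0),pts.mean(0)); t=np.array([.5485,-.0395,0])
for lo in np.arange(.535,.585,.008):
  m=(pts[:,0]>lo)&(pts[:,0]<lo+.008)
  if m.any(): print(lo.round(3),m.sum(),pts[m][:,1].min().round(4),pts[m][:,1].max().round(4),pts[m][:,2].max().round(4))
E
```

```text
[ 0.54811831 -0.03909223  0.37162042] -176.75988568962043 [-0.12 -0.01  1.79  0.    1.37 -1.74]Traceback (most recent call last):
  File "<stdin>", line 8, in <module>
  File "h.py", line 18, in wpt
    c=viewer.camera_params("wrist"); th=np.hypot(u-c["cx"],v-c["cy"])/c["fx"]; o,r=wray(u,v,s); return o+r*d[int(v),int(u)]/np.cos(th)
                                                                                   ~~~~^^^^^^^
  File "h.py", line 12, in wray
    c=viewer.camera_params("wrist"); a=np.array([u-c["cx"],v-c["cy"]]); r=np.hypot(*a); th=r/c["fx"]
ValueError: time passes only in moves, steps and waits
```

```bash
sed -i 's/viewer.camera_params("wrist")/CP/' h.py; sed -i '3a CP=viewer.camera_params("wrist")' h.py; python3 - <<'E'
from h import *
p,d,s=ld("w8"); pts=[]
for a in range(120,400):
  for b in range(40,384):
    if d[b,a]>0:
      q=wpt(a,b,d,s)
      if .160<q[2]<.184 and .53<q[0]<.583 and -.08<q[1]<0: pts.append(q)
pts=np.array(pts); print(len(pts),pts.min(0),pts.max(0))
for lo in np.arange(.535,.585,.008):
  m=(pts[:,0]>lo)&(pts[:,0]<lo+.008)
  if m.any(): print(lo.round(3),m.sum(),pts[m][:,1].min().round(4),pts[m][:,1].max().round(4),pts[m][:,2].max().round(4))
E
```

```text
557 [ 0.54063807 -0.04892993  0.16038801] [ 0.5829783  -0.03613908  0.18110687]
0.535 38 -0.0472 -0.0394 0.1707
0.543 124 -0.0489 -0.038 0.1795
0.551 110 -0.0483 -0.0368 0.1807
0.559 96 -0.0478 -0.0372 0.1811
0.567 94 -0.0474 -0.0366 0.181
0.575 95 -0.0471 -0.0361 0.1811
```

Call:
jog_arm:
  increments:
    - [[-0.03, -0.1, 0.8, 0, 0, 0, 1], [0, 0, 1, 0, 0, 0, 1], [0, 0, 1, 0, 0, 0, 1], [0, 0, 1, 0, 0, 0, 1], [0, 0, 0.7, 0, 0, 0, 1]]

```text
time: 18.83
tool_pos: [0.548, -0.0419, 0.2338]
tcp_rot: [0.089, -3.137, -0.001]
wrist_force: [-0.6, 0.2, -1.6]
width: 1.0
grip_force: 0.0
```

Call:
jog_arm:
  increments:
    - [[0, 0, 0.35, 0, 0, 0, 1], [0, 0, 0.13, 0, 0, 0, 1], [0, 0, 0, 0, 0, 0, 1], [0, 0, 0, 0, 0, 0, 0.4], [0, 0, 0, 0, 0, 0, 0]]
  force: 40

```text
time: 19.25
tool_pos: [0.5505, -0.0422, 0.2244]
tcp_rot: [-0.09, 3.137, -0.001]
wrist_force: [0.7, -0.0, -0.1]
width: 0.747
grip_force: 0.0
```

Call:
jog_arm:
  increments:
    - [[0, 0, 0, 0, 0, 0, -0.4], [0, 0, 0, 0, 0, 0, -0.6], [0, 0, 0, 0, 0, 0, -0.8], [0, 0, 0, 0, 0, 0, -1], [0, 0, 0, 0, 0, 0, -1]]

```text
time: 19.67
tool_pos: [0.5494, -0.0426, 0.223]
tcp_rot: [-0.091, 3.139, -0.002]
wrist_force: [-1.3, -2.3, 2.2]
width: 0.123
grip_force: 39.2
```

Call:
jog_arm:
  increments:
    - [[0, 0, 0, 0, 0, 0, -1], [0, 0, 0, 0, 0, 0, -1], [0, 0, 0, 0, 0, 0, -1], [0, 0, 0, 0, 0, 0, -1], [0, 0, 0, 0, 0, 0, -1]]

```text
time: 20.08
tool_pos: [0.5495, -0.0426, 0.2229]
tcp_rot: [-0.091, 3.14, -0.002]
wrist_force: [-1.7, -3.8, 4.9]
width: 0.126
grip_force: 39.5
```

Gripped on the 12 mm bar (the opening reads about 11 mm). I'll pull gently first.

Call:
jog_arm:
  increments:
    - [[0.172, 0.052, 0, 0, 0, 0.3, -1], [0.172, 0.052, 0, 0, 0, 0.3, -1], [0.172, 0.052, 0, 0, 0, 0.3, -1], [0.172, 0.052, 0, 0, 0, 0.3, -1], [0.172, 0.052, 0, 0, 0, 0.3, -1]]

```text
time: 20.5
tool_pos: [0.5238, -0.035, 0.223]
tcp_rot: [0.158, 3.136, -0.003]
wrist_force: [-0.6, -5.8, 4.9]
width: 0.125
grip_force: 39.7
```

Call:
jog_arm:
  increments:
    - [[0.172, 0.052, 0, 0, 0, 0.3, -1], [0.172, 0.052, 0, 0, 0, 0.3, -1], [0.172, 0.052, 0, 0, 0, 0.3, -1], [0.172, 0.052, 0, 0, 0, 0.3, -1], [0.172, 0.052, 0, 0, 0, 0.3, -1]]

```text
time: 20.92
tool_pos: [0.4993, -0.0233, 0.2229]
tcp_rot: [0.404, 3.115, -0.003]
wrist_force: [-1.7, -6.9, 6.0]
width: 0.126
grip_force: 39.8
```

Call:
jog_arm:
  increments:
    - [[0.342, 0.109, 0, 0, 0, 0.6, -1], [0.342, 0.109, 0, 0, 0, 0.6, -1], [0.342, 0.109, 0, 0, 0, 0.6, -1], [0.342, 0.109, 0, 0, 0, 0.6, -1], [0.342, 0.109, 0, 0, 0, 0.6, -1]]

```text
time: 21.33
tool_pos: [0.4571, 0.0111, 0.2229]
tcp_rot: [-0.889, -3.013, 0.004]
wrist_force: [-3.5, -5.0, 8.3]
width: 0.122
grip_force: 40.2
```

Call:
jog_arm:
  increments:
    - [[0.342, 0.109, 0, 0, 0, 0.6, -1], [0.342, 0.109, 0, 0, 0, 0.6, -1], [0.342, 0.109, 0, 0, 0, 0.6, -1], [0.342, 0.109, 0, 0, 0, 0.6, -1], [0.342, 0.109, 0, 0, 0, 0.6, -1]]

```text
time: 21.75
tool_pos: [0.428, 0.0569, 0.2229]
tcp_rot: [-1.349, -2.835, 0.004]
wrist_force: [-5.6, -5.3, 8.2]
width: 0.13
grip_force: 40.5
```

Call:
jog_arm:
  increments:
    - [[0.342, 0.109, 0, 0, 0, 0.6, -1], [0.342, 0.109, 0, 0, 0, 0.6, -1], [0.342, 0.109, 0, 0, 0, 0.6, -1], [0.342, 0.109, 0, 0, 0, 0.6, -1], [0.342, 0.109, 0, 0, 0, 0.6, -1]]

```text
time: 22.17
tool_pos: [0.4146, 0.1094, 0.2229]
tcp_rot: [-1.776, -2.589, 0.003]
wrist_force: [-5.5, -2.5, 8.8]
width: 0.119
grip_force: 40.6
```

Call:
jog_arm:
  increments:
    - [[0.342, 0.109, 0, 0, 0, 0.6, -1], [0.342, 0.109, 0, 0, 0, 0.6, -1], [0.342, 0.109, 0, 0, 0, 0.6, -1], [0.342, 0.109, 0, 0, 0, 0.6, -1], [0.342, 0.109, 0, 0, 0, 0.6, -1]]

```text
time: 22.58
tool_pos: [0.4183, 0.1634, 0.2229]
tcp_rot: [-2.16, -2.279, 0.001]
wrist_force: [-3.6, -2.6, 8.3]
width: 0.126
grip_force: 40.6
```

Call:
jog_arm:
  increments:
    - [[0, 0, 0, 0, 0, 0, -1], [0, 0, 0, 0, 0, 0, -1], [0, 0, 0, 0, 0, 0, -0.7], [0, 0, 0, 0, 0, 0, -0.4], [0, 0, 0, 0, 0, 0, 0]]

```text
time: 23.0
tool_pos: [0.4188, 0.1628, 0.2217]
tcp_rot: [-2.156, -2.284, 0.0]
wrist_force: [-0.2, -1.1, 0.5]
width: 0.427
grip_force: 0.0
```

```bash
python3 - <<'E'
from h import *
s=read_state(); R=Ro.from_rotvec(s["tcp_rot"]).as_matrix(); print(s["tool_pos"],np.degrees(np.arctan2(R[1,0],R[0,0])),s["width"],s["wrist_force"])
E
```

```text
[0.41884427 0.16277553 0.22174705] 93.3084163510084 0.42666018254617255 [-0.19066226 -1.07277852  0.51571557]
```

Call:
jog_arm:
  increments:
    - [[0, 0, -0.3, 0, 0, 0, 0.3], [0, 0, -0.7, 0, 0, 0, 0.3], [0, 0, -1, 0, 0, 0, 0.3], [0, 0, -1, 0, 0, 0, 0.3], [0, 0, -1, 0, 0, 0, 0.3]]

```text
time: 23.42
tool_pos: [0.4189, 0.1624, 0.3438]
tcp_rot: [-2.157, -2.284, 0.0]
wrist_force: [0.9, 0.8, -1.0]
width: 0.65
grip_force: 0.0
```

Call:
jog_arm:
  increments:
    - [[0, 0, -1, 0, 0, 0, 1], [0, 0, -1, 0, 0, 0, 1], [0, 0, -0.5, 0, 0, 0, 1], [0, 0, 0, 0, 0, 0, 1], [0, 0, 0, 0, 0, 0, 1]]

```text
time: 23.83
tool_pos: [0.4195, 0.1627, 0.4186]
tcp_rot: [2.156, 2.283, 0.004]
wrist_force: [0.2, 0.7, -0.2]
width: 1.005
grip_force: 0.0
```

Call:
jog_arm:
  increments:
    - [[-1, 0, 0, 0, 0, 0, 1], [-1, 0, 0, 0, 0, 0, 1], [-1, 0, 0, 0, 0, 0, 1], [-1, 0, 0, 0, 0, 0, 1], [-1, 0, 0, 0, 0, 0, 1]]

```text
time: 24.25
tool_pos: [0.4268, 0.0117, 0.415]
tcp_rot: [-2.154, -2.283, 0.004]
wrist_force: [0.5, 0.5, 0.3]
width: 1.001
grip_force: 0.0
```

Call:
jog_arm:
  increments:
    - [[-1, 0, 0, 0, 0, 0, 1], [-1, 0, 0, 0, 0, 0, 1], [-1, 0, 0, 0, 0, 0, 1], [-1, 0, 0, 0, 0, 0, 1], [-1, 0, 0, 0, 0, 0, 1]]

```text
time: 24.67
tool_pos: [0.4355, -0.1381, 0.415]
tcp_rot: [-2.154, -2.282, 0.002]
wrist_force: [0.3, 0.6, -0.3]
width: 1.002
grip_force: 0.0
```

Call:
jog_arm:
  increments:
    - [[-1, 0, 0, 0, 0, 0, 1], [-1, 0, 0, 0, 0, 0, 1], [-1, 0, 0, 0, 0, 0, 1], [-1, 0, 0, 0, 0, 0, 1], [-1, 0, 0, 0, 0, 0, 1]]

```text
time: 25.08
tool_pos: [0.4442, -0.2878, 0.4147]
tcp_rot: [-2.154, -2.281, 0.001]
wrist_force: [1.1, 0.8, 0.7]
width: 0.995
grip_force: 0.0
```

Call:
jog_arm:
  increments:
    - [[-1, 0, 0, 0, 0, 0, 1], [-1, 0, 0, 0, 0, 0, 1], [-1, 0, 0, 0, 0, 0, 1], [0, 0, 0, 0, 0, 0, 1], [0, 0, 0, 0, 0, 0, 1]]

```text
time: 25.5
tool_pos: [0.4495, -0.3773, 0.4142]
tcp_rot: [-2.156, -2.278, -0.0]
wrist_force: [1.1, 0.7, -0.5]
width: 1.0
grip_force: 0.0
```

```bash
python3 - <<'E'
from h import *
p,d=viewer.read_camera("top"); cv2.imwrite("pics/top9.png",p)
cv2.imwrite("pics/fin.png",cv2.resize(p[130:270,110:340],None,fx=3.4,fy=3.4,interpolation=cv2.INTER_CUBIC))
P=cloud("top",d); x,y,z=np.moveaxis(P,-1,0)
m=(z>.17)&(z<.2)&(x<.56)&(x>.38)&(abs(y-.13)<.06); q=P[m]; print(m.sum(),q.min(0),q.max(0)); vx=cv2.fitLine(q[:,:2].astype(np.float32),cv2.DIST_HUBER,0,.01,.01).ravel(); print(np.degrees(np.arctan2(vx[1],vx[0])),vx)
m=(z>.06)&(z<.1)&(x<.47)&(x>.38)&(abs(y+.07)<.04); print(P[m].mean(0),P[m].max(0))
E
```

```text
334 [0.38973857 0.11253299 0.17007963] [0.55881728 0.16937414 0.19580137]
0.20933945 [0.9999933  0.00365365 0.48354337 0.12115061]
[ 0.42554338 -0.07050132  0.07385489] [ 0.44436246 -0.05185327  0.09408925]
```

View pics/fin.png

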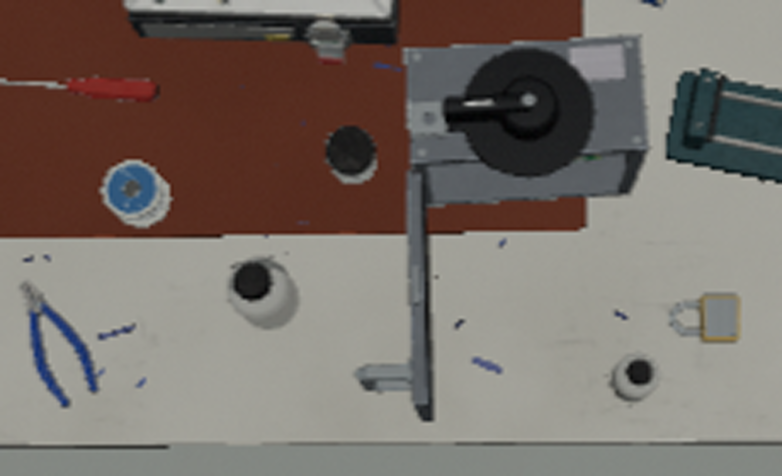

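The final view shows the door standing about square to the front (hinge at (418,170), free edge at (425,415)). The isolator points left over the hasp plate, and the bottle is upright at (637,375), well clear of the swing. Everything else is where it was.

```bash
python3 -c "
from workcell import bot
print(bot.finish_job())"
```

```text
the job is handed in; nothing more can be done
None
```

The job is handed in at about 25.5 s: the bottle stands upright clear of the swing, the isolator is at off with its padlock hole over the hasp hole, and the door, opened last, stands about square to the box's front.

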